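# Hook the warmer's lid shut

## Task

The hot food warmer's lid stands open. Pick up the hook rod by its red handle, put its hook through the ring on the lid's edge, swing the lid down with it until the catch snaps fully shut, and keep pulling steadily with about 7 N for a second to seat the seal (never over 12 N); the robot itself must not touch the warmer or lid. Then unhook the rod and lay it flat on the worktop clear of the warmer, leaving the honey jar, salt shaker and canister beside it where they are.

Things in the scene. Friction and masses are not known exactly. Their poses are not given: they have to be found in the camera images.
- warmer: open-topped stainless steel food warmer, fixed to the worktop, 140 deep (x) x 200 wide (y) x 120 mm high with a black control strip on its front; origin at the centre of its underside, its -x axis points out of the front, +y to its left as seen from the front looking in, +z up
- lid (a joint): hinge of the steel lid (142 x 204 x 8 mm) at the warmer's far upper edge: 1.57 upright, 1.95 rad widest. A stiff hinge holds the lid at any angle (1 to 3 N at the ring moves it). A sprung catch resists from about 0.16 to 0.1 rad (up to 7 N at the ring), then snaps and draws the lid down to its rubber seal, a firm stop. How thick the seal has settled is unknown: shut means 0 to 0.07 rad
- lid_hinge (a point): a point on the hinge axis, in the middle of the lid's width, at 68 mm along the warmer's +x from the warmer's origin and 124 mm above the worktop; its axes turn with the lid and agree with the warmer's when the lid is shut (then the lid runs to -x)
- lid_eye (a point): centre of the brass ring eye in the middle of the lid's free edge, 160 mm from the hinge axis. Its hole is 22 mm wide and runs along the warmer's y axis (parallel to the hinge); the wire is 6 mm thick, the ring spans 34 mm outside, the lid's edge is 18 mm from its centre. Axes as lid_hinge
- hook_rod: loose hook rod, 0.1 kg: red soft-grip handle 120 long (x) x 16 wide (y) x 22 mm high, then an 8 mm steel shaft to 160 mm along +x from the origin, where a 6 mm thick hook bends off square to +y, 34 mm long with an 8.4 mm ball end; shaft and hook lie 11 mm above the handle's underside. Origin under the handle's centre, +z up. The handle can turn a little in the fingers under load
- rod_grip (a point): good place to grip the handle across its 16 mm width: 40 mm from the rod's origin towards the hook, 11 mm above the underside; grip it firmly (80 N or more) so that it does not turn
- rod_hook (a point): middle of the bent hook: at 160, 18, 11 mm in the rod's frame; this point should sit inside the ring. The shaft is 18 mm to its -y side
- honey: honey jar with yellow cap, 64 mm wide, 87 mm high, stands to the right of the warmer; origin under its centre
- salt: glass salt shaker with grey cap, 44 mm wide, 90 mm high, stands to the left of the warmer near its front; origin under its centre
- canister: green canister with wooden lid, 92 mm square, 120 mm high, stands to the left of the warmer; origin under its centre
Not all that is in view belongs to the job. There is more than one size of the hook_rod; the job needs the larger.

How it is judged:
By the outcome, as a careful person would: the job done as asked, in the order asked, and still so for the second after the job is handed in, with the robot touching nothing.
It also fails if it takes over 72 s, if anything falls off the work surface, if the arm or the gripper's body presses on something with over 40 N, if the wrist force passes 120 N, or if a joint passes its speed limit or range.

## Robot

A 7-joint arm with a two-finger parallel gripper is mounted at the origin on a cart in front of the work surface, level with it; the furniture and walls round the work are solid. World frame = base frame: x ahead of the robot, y to its left, z up, the work surface at z = 0. Lengths are in m, angles in rad, forces in N, time in s.
With the tool pointing down it reaches from about 0.425 to 0.875 m from the base axis. Payload 4.7 kg.
Tool frame: the origin (TCP) lies between the finger pads; the fingertips stand 14 mm ahead of it and the grasp point (between the pads) lies 5 mm behind it; z points along the fingers, y is the line along which they close (so a half turn about z gives the same grasp; the last joint's range is limited). The gripper opens to 87 mm and grips with 3 to 60 N. Pads are 19 mm wide; open, the fingers measure 117 mm over their backs; the gripper's body (75 mm by 190 mm) begins 51 mm behind the grasp point.
Start: joints at [1.363, 0.321, -0.07, 1.45, 0.023, 1.371, -0.057], TCP at [0.143, -0.634, 0.237] pointing down, gripper open.
Joint ranges: [-2.86, 2.86], [-0.3, 2.09], [-1.38, 1.24], [0.06, 2.45], [-1.56, 4.7], [0.09, 2.05], [-2.69, 2.69]. Speed limits (rad/s): [2.57, 2.57, 3.14, 3.14, 3.14, 3.14, 3.14].

## Interface

Orientations are given as a rotation vector (axis times angle).
In Python, from bench import get_state, get_image, camera_params, close_job gives the robot as it stands. The module is installed in compiled form; this text tells all that it offers.
- The arm moves only by the tool arm_command, never from a script. Its argument "motion" is a list of rows, each a list of 5 numbers: the finger opening in mm, from 0 to 87, then the shift along the tool's x, y, z in mm, then the turn about the tool's z in degrees. In form: [[gripper, x, y, z, spin], ...]. A call has 1 to 5 rows; each row is the pose to reach, as a shift and turn from the pose commanded when the call began, along the tool's axes at that moment; what a row does not reach only later rows make up. A row lasts 1/12 s, in which the tool goes at most 41.7 mm and 7.16 degrees, less where a joint would pass 70% of its speed; a pose out of reach is approached as far as the arm can. A call with a gripper value outside its range is refused whole. The fingers move at their own pace and stop on an object; "newtons" is the grip in N (left out, the last holds). Time passes only in rows, so rows that repeat a pose let the fingers close. It gives the time, the measured TCP pose, the force, the opening and the grip force at its end, in the units of the state.
- get_state(): the state, without advancing time (a new reading comes with each control period).
- get_image(name): name is "scene" or "top" or "wrist"; returns (picture, depth): 384x512x3 uint8, red, green, blue; 384x512 float32, m along the optical axis (not along the pixel's ray), 0 where there is no reading.
- camera_params(name): a dict with "intrinsics" (3x3 intrinsics, pixels), "extrinsics" (4x4, takes a point from camera to world coordinates). Camera axes: x right, y down, z forward; pixel columns grow to the right and rows downward; lengths in m; the calibration is good to about 2 mm. A picture is of the moment at which its call begins: read the wrist's pose just before it. camera_params takes no time and is no camera call; for the wrist camera it gives the pose at the moment of the call.
- close_job(): hands the job in; it is judged then, once.
The state is a dict: "time": time; "joint_positions": joint angles; "qd": joint speeds; "joint_torque": joint torques, N m; "position": TCP position; "tool_rot": TCP orientation; "ft_force": force on the tool from outside, world axes, zero at the start; "torque": the same for the moment, N m; "grip_width": opening from 0.0 (shut) to 1.0 (fully open); "grip_force": force on a finger pad.
Only numpy, scipy, OpenCV 4.12 (cv2) and the standard library are available. Lean on these libraries where they do the work, as an engineer would, in place of code of your own. Each camera call takes 0.05 s, during which the arm holds its last target. There are 200 camera calls.

## Working session

There is one attempt and no reset: what is moved stays moved. The work goes in short steps, Python scripts to look and compute and a tool call to move; the robot and the scene stay as the last step left them, time stands still between calls to the robot, and variables do not carry over. Pictures are saved under pics/ and viewed, at most 10 in all, crops included, and the job is handed in when it is done.

Besides the shell and the picture viewer there is one more tool, called after "Request:" by a JSON object that holds its "method" and its "body". arm_command: Moves the arm, as the interface text tells. Its arguments: {"type":"object","properties":{"motion":{"type":"array"},"newtons":{"type":"number"}},"required":["motion"]}

```bash
mkdir -p pics
cat > h.py <<'E'
import numpy as np, cv2
from bench import *
from scipy.spatial.transform import Rotation as R
def snap(n,f):
    p=camera_params(n); im,d=get_image(n); cv2.imwrite('pics/'+f+'.png',im[:,:,::-1]); np.savez('pics/'+f+'.npz',im=im,d=d,K=p['intrinsics'],E=p['extrinsics']); return im,d,p
def pts(d,K,E):
    v,u=np.mgrid[:d.shape[0],:d.shape[1]]
    P=np.stack([(u-K[0,2])/K[0,0]*d,(v-K[1,2])/K[1,1]*d,d],-1)
    return P@E[:3,:3].T+E[:3,3]
E
python3 - <<'E'
from h import *
a=snap('scene','s0')[0]; b=snap('top','t0')[0]
cv2.imwrite('pics/a.png',cv2.resize(np.vstack([a,b])[:,:,::-1],None,fx=.78,fy=.78))
for n in('scene','top'):
    p=camera_params(n);print(p)
print(get_state())
E
```

```text
{'intrinsics': array([[437.16243783,   0.        , 245.93331203],
       [  0.        , 437.16243783, 188.62583282],
       [  0.        ,   0.        ,   1.        ]]), 'extrinsics': array([[-0.05995609, -0.85875162,  0.50887221, -0.16839316],
       [-0.99819201,  0.05374494, -0.02691077,  0.03680496],
       [-0.00423964, -0.50956564, -0.86042134,  1.38539955],
       [ 0.        ,  0.        ,  0.        ,  1.        ]])}
{'intrinsics': array([[423.13866178,   0.        , 254.21223159],
       [  0.        , 423.13866178, 189.10626632],
       [  0.        ,   0.        ,   1.        ]]), 'extrinsics': array([[-0.0196813 , -0.99617759,  0.08510491,  0.46937388],
       [-0.9997582 ,  0.02044389,  0.00809825, -0.01791429],
       [-0.00980717, -0.08492495, -0.99633908,  1.23410678],
       [ 0.        ,  0.        ,  0.        ,  1.        ]])}
{'time': 0.1, 'joint_positions': array([ 1.36310826,  0.32173614, -0.07008609,  1.45154261,  0.02260661,
        1.37076956, -0.05686405]), 'qd': array([-2.01310798e-04, -1.39632266e-03,  9.60721144e-04, -2.25114823e-03,
        8.50848377e-04, -1.39273975e-07,  1.12780845e-03]), 'joint_torque': array([ 4.40413978e-04, -4.92568588e+01, -4.05253004e-01, -3.13397491e+01,
       -6.41463278e-02,  3.94744158e-02,  1.10267974e-04]), 'position': array([ 0.14283603, -0.63364394,  0.23558435]), 'tool_rot': array([-3.12064916e+00, -3.47591497e-01,  4.41244801e-04]), 'ft_force': array([-0.44995631,  0.58045444,  0.27926181]), 'torque': array([-0.0029287, -0.0124023, -0.028008 ]), 'grip_force': 0.0, 'grip_width': 0.9993579454124847}
```

View pics/a.png

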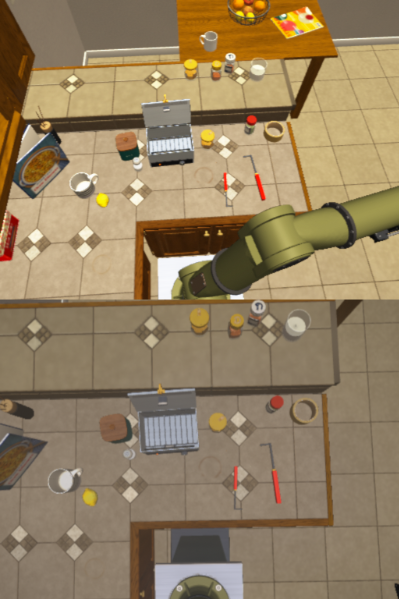

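The scene shows the warmer with its lid open and the larger rod at right, with its red handle near the robot and its hook towards far left. Next I'll measure both.

Run:
```python
from h import *
z=np.load('pics/t0.npz');im,d,K,E=[z[k] for k in('im','d','K','E')]
P=pts(d,K,E)
hsv=cv2.cvtColor(im,cv2.COLOR_RGB2HSV)
m=(((hsv[...,0]<6)|(hsv[...,0]>174))&(hsv[...,1]>170)&(hsv[...,2]>110)).astype(np.uint8)
n,l,s,c=cv2.connectedComponentsWithStats(m)
for i in range(1,n):
    if s[i,4]>40:
        q=P[l==i]; xy=q[:,:2]; mu=xy.mean(0); w,V=np.linalg.eigh(np.cov((xy-mu).T)); pr=(xy-mu)@V
        print(s[i],mu.round(4),np.median(q[:,2]).round(4),V[:,1].round(3),np.ptp(pr,axis=0).round(3), xy[np.argmax(pr[:,1])],xy[np.argmin(pr[:,1])])
# warmer region
for nm,(u,v) in dict(honey=(279,153),canister=(148,165),salt=(164,197)).items():
    print(nm,P[v,u])
W=(P[...,2]>.03)&(P[...,0]>.5)&(P[...,0]<.9)
n,l,s,c=cv2.connectedComponentsWithStats(W.astype(np.uint8))
for i in range(1,n):
    if s[i,4]>100:
        q=P[l==i];print(s[i],q.min(0).round(3),q.max(0).round(3),np.median(q,0).round(3))
# brass ring, both
for f in('s0','t0'):
    z=np.load(f'pics/{f}.npz');im2=z['im'];P2=pts(z['d'],z['K'],z['E']);h=cv2.cvtColor(im2,cv2.COLOR_RGB2HSV)
    m=((h[...,0]>10)&(h[...,0]<28)&(h[...,1]>140)&(h[...,2]>120)&(P2[...,2]>.2)&(P2[...,0]<1.0)&(P2[...,0]>.5)).astype(np.uint8)
    n,l,s,c=cv2.connectedComponentsWithStats(m)
    for i in range(1,n):
        if s[i,4]>8: print(f,s[i],c[i],np.median(P2[l==i],0).round(3),P2[l==i].min(0).round(3),P2[l==i].max(0).round(3))
    if f=='t0': cv2.imwrite('pics/b1.png',cv2.resize(im2[100:280,140:400,::-1],None,fx=3,fy=3,interpolation=cv2.INTER_CUBIC))
```

```text
[348 124  15  15 174] [ 0.7161 -0.2819] 0.1065 [-0.685  0.729] [0.038 0.384] [ 0.46937388 -0.01791429] [ 0.73419496 -0.29582962]
[300 214   4  29  90] [ 0.457 -0.14 ] 0.0151 [-0.999  0.047] [0.129 0.08 ] [ 0.41922584 -0.13562541] [ 0.4989768  -0.14425779]
[349 220  11  41 223] [ 0.4225 -0.2866] 0.0207 [-0.923 -0.385] [0.256 0.204] [ 0.36580263 -0.3000046 ] [ 0.46937388 -0.01791429]
honey [ 0.66503876 -0.07838116  0.0879876 ]
canister [0.63740303 0.27726728 0.10202065]
salt [0.5506205  0.23671109 0.08999751]
[    0    62   437   138 28175] [ 0.545 -0.503  0.03 ] [0.9   0.724 0.3  ] [0.81  0.1   0.121]
[342 124  22  21 333] [ 0.694 -0.306  0.03 ] [ 0.738 -0.262  0.112] [ 0.712 -0.279  0.105]
[374 126  34  33 377] [ 0.651 -0.445  0.03 ] [ 0.744 -0.354  0.056] [ 0.698 -0.401  0.045]
[ 128  147   40   37 1231] [0.594 0.238 0.031] [0.688 0.333 0.122] [0.637 0.28  0.1  ]
[268 146  23  25 455] [ 0.624 -0.109  0.031] [ 0.686 -0.048  0.092] [ 0.653 -0.078  0.085]
[   0  159   57   60 2211] [0.501 0.558 0.03 ] [0.657 0.664 0.251] [0.571 0.598 0.133]
[157 191  18  15 200] [0.531 0.221 0.03 ] [0.
[... 717 characters left out ...]
0.6   0.466]
s0 [  0 145  11  17 121] [  4.02479339 154.80991736] [0.518 0.626 0.461] [0.5   0.608 0.454] [0.552 0.644 0.486]
s0 [ 38 203   5   6  10] [ 40.4 205.8] [0.51  0.635 0.202] [0.502 0.631 0.2  ] [0.518 0.642 0.205]
t0 [243  14  25  22 425] [255.44705882  24.14117647] [ 0.974 -0.022  0.208] [ 0.947 -0.05   0.2  ] [1.    0.011 0.214]
t0 [295  19  18  17 169] [303.43195266  27.05325444] [ 0.956 -0.139  0.222] [ 0.937 -0.161  0.216] [ 0.979 -0.119  0.227]
t0 [303  24   4   5  15] [304.8         25.93333333] [ 0.959 -0.143  0.222] [ 0.954 -0.146  0.218] [ 0.965 -0.138  0.225]
t0 [202 108   9  13  59] [205.71186441 115.30508475] [0.722 0.098 0.29 ] [0.71  0.09  0.262] [0.738 0.108 0.3  ]
```

View pics/b1.png

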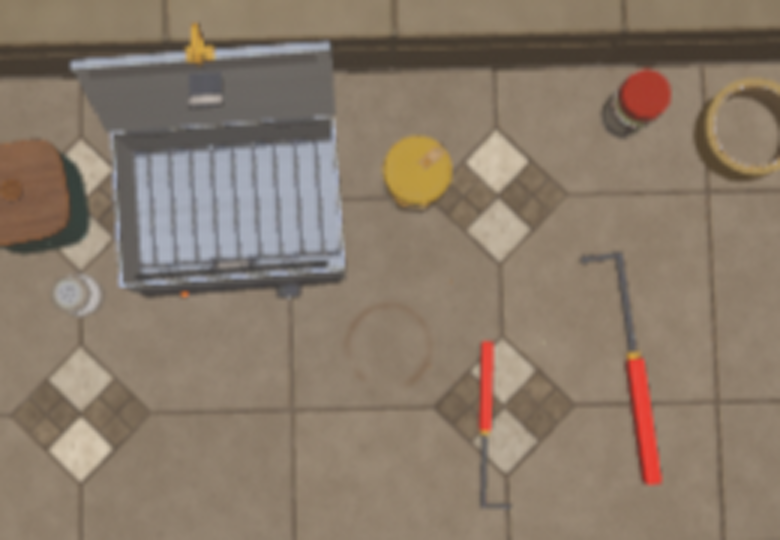

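The top view shows the ring at about pixel (206,115). The large rod's handle runs from (351,219) to (358,261), with the hook corner at (347,185) and its tip at (334,187) towards +y. Next come exact geometry and the lid angle.

Run:
```python
from h import *
def ray(z,u,v,h):
    K,E=z['K'],z['E'];r=E[:3,:3]@np.array([(u-K[0,2])/K[0,0],(v-K[1,2])/K[1,1],1]);return E[:3,3]+r*(h-E[2,3])/r[2]
for f,roi in(('t0',(slice(200,280),slice(335,380))),('s0',(slice(180,270),slice(300,370)))):
    z=np.load(f'pics/{f}.npz');im,d=z['im'],z['d'];P=pts(d,z['K'],z['E']);h=cv2.cvtColor(im,cv2.COLOR_RGB2HSV)
    M=np.zeros(d.shape,bool);M[roi]=1
    m=((h[...,0]<6)|(h[...,0]>174))&(h[...,1]>150)&(h[...,2]>90)&M
    v,u=np.nonzero(m); q=np.array([ray(z,a,b,.018)[:2] for a,b in zip(u,v)])
    (c,sz,an)=cv2.minAreaRect((q*1000).astype(np.float32)); 
    w,V=np.linalg.eigh(np.cov(q.T)); a=V[:,1]*np.sign(V[0,1]); print(f,'rod c',np.round(c,1),q.mean(0),sz,'yaw',np.degrees(np.arctan2(a[1],a[0])), 'depth z',np.median(P[m&(d>0)][:,2]), 'grip',q.mean(0)+.04*a)
    # lid plane & rims
    Q=P[(d>0)]; C=im[d>0]
    s=(Q[:,0]>.68)&(Q[:,0]<.80)&(Q[:,1]>-.01)&(Q[:,1]<.21)&(Q[:,2]>.15)&(Q[:,2]<.255); L=Q[s]
    n=np.linalg.svd(L-L.mean(0),full_matrices=False)[2][2]; print(' lid n',n*np.sign(n[0]),L.mean(0),np.abs((L-L.mean(0))@n).std(),len(L))
    top=Q[(Q[:,0]>.66)&(Q[:,0]<.80)&(Q[:,1]>-.03)&(Q[:,1]<.23)&(Q[:,2]>.25)];print(' lidtop',top.min(0),top.max(0))
    B=Q[(Q[:,2]>.11)&(Q[:,2]<.13)&(Q[:,0]>.5)&(Q[:,0]<.72)&(Q[:,1]>-.04)&(Q[:,1]<.225)]
    print(' rim',cv2.minAreaRect((B[:,:2]*1000).astype(np.float32)),B[:,2].mean(),len(B))
z=np.load('pics/t0.npz')
for u,v,h in((346.7,185,.011),(334,187,.011),(205.5,115,.284)): print(ray(z,u,v,h))
z=np.load('pics/s0.npz');print(ray(z,211.3,127,.284))
```

```text
t0 rod c [ 422.  -289.8] [ 0.42206414 -0.28978438] (115.2041244506836, 16.976486206054688) yaw 5.915932693236807 depth z 0.020367826671896294 grip [ 0.46185111 -0.28566161]
 lid n [ 0.9884727   0.05369194 -0.1415588 ] [0.70563915 0.09691445 0.20842308] 0.004255731504339214 1446
 lidtop [ 0.68635696 -0.00358273  0.25009637] [0.73858541 0.19884397 0.30015482]
 rim ((626.0526123046875, 93.407958984375), (138.78591918945312, 200.62498474121094), 3.016890048980713) 0.1200562149307475 558
s0 rod c [ 421.8 -289.8] [ 0.42025828 -0.28981394] (122.13981628417969, 19.044170379638672) yaw 5.486939028868922 depth z 0.021510299884288764 grip [ 0.460075   -0.28598918]
 lid n [ 0.98536769  0.05217711 -0.16225927] [0.70828498 0.0991256  0.20489322] 0.003525473822034796 1421
 lidtop [6.86382133e-01 4.81372578e-04 2.50134532e-01] [0.73388858 0.20143235 0.30011739]
 rim ((629.37255859375, 94.99723052978516), (146.26309204101562, 199.90570068359375), 3.372802257537842) 0.11947842327119594 467
[ 0.58028838 -0.27613313  0.011     ]
[ 0.57522869 -0.23920357  0.011     ]
[0.72313574 0.09800852 0.284     ]
[0.71842169 0.09911281 0.284     ]
```

Request:
{"method": "arm_command", "body": {"motion": [[87,36,-25,0,0],[87,72,-50,0,0],[87,108,-75,0,0],[87,144,-100,0,0],[87,170,-118,0,0]]}}

```text
time: 0.52
position: [0.2839, -0.4795, 0.2361]
tool_rot: [-3.122, -0.348, 0.0]
ft_force: [0.9, -0.7, 0.8]
grip_width: 1.0
grip_force: 0.0
```

Request:
{"method": "arm_command", "body": {"motion": [[87,36,-25,0,0],[87,72,-50,0,0],[87,108,-75,0,0],[87,144,-100,0,0],[87,170,-118,0,0]]}}

```text
time: 0.93
position: [0.4237, -0.327, 0.2364]
tool_rot: [-3.122, -0.348, 0.0]
ft_force: [0.7, -1.2, -0.1]
grip_width: 0.999
grip_force: 0.0
```

Request:
{"method": "arm_command", "body": {"motion": [[87,30,-20,0,3],[87,47,-33,0,7],[87,47,-33,30,7],[87,47,-33,60,7],[87,47,-33,80,7]]}}

```text
time: 1.35
position: [0.4605, -0.2853, 0.1539]
tool_rot: [-3.136, -0.159, 0.004]
ft_force: [-0.1, 0.4, -0.5]
grip_width: 1.001
grip_force: 0.0
```

Run:
```python
from h import *
im,d,p=snap('wrist','w0');s=get_state()
print(s['position'],s['tool_rot'])
P=pts(d,p['intrinsics'],p['extrinsics']);h=cv2.cvtColor(im,cv2.COLOR_RGB2HSV)
m=((h[...,0]<6)|(h[...,0]>174))&(h[...,1]>150)&(h[...,2]>80)&(d>0)&(P[...,2]<.04)&(P[...,1]<-.2)
q=P[m];a=np.linalg.eigh(np.cov(q[:,:2].T))[1][:,1];a*=np.sign(a[0]);t=(q[:,:2]-q[:,:2].mean(0))@a
print(len(q),q.mean(0),np.median(q[:,2]),np.degrees(np.arctan2(a[1],a[0])),np.percentile(t,[0,1,99,100]),q[:,:2].mean(0)+a*t.max())
```

```text
[ 0.45815906 -0.28439671  0.15009129] [-3.13206869 -0.15759937  0.01181772]
1244 [ 0.44231006 -0.28973058  0.02187813] 0.021965757313773926 5.9767288230950735 [-0.07600983 -0.0744637   0.04148751  0.04211349] [ 0.48419463 -0.28534553]
```

View pics/w0.png

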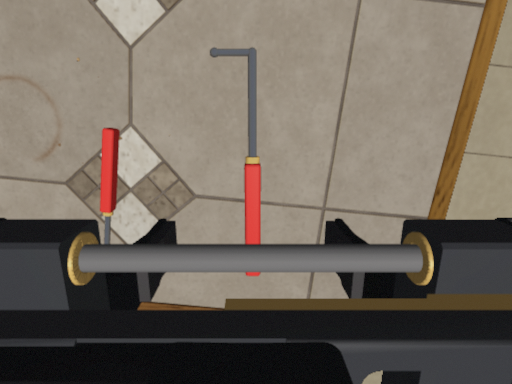

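The wrist view shows the handle between the open fingers: red from (252,165) to (252,275), hook corner at (252,52). It lines up, so I'll descend.

Request:
{"method": "arm_command", "body": {"motion": [[87,4,1,35,0],[87,9,2,70,0],[87,9,2,100,0],[87,9,2,120,0],[87,9,2,120,0]]}}

```text
time: 1.82
position: [0.4672, -0.2859, 0.0324]
tool_rot: [-3.132, -0.156, 0.011]
ft_force: [-0.9, 0.3, -0.3]
grip_width: 1.004
grip_force: 0.0
```

Request:
{"method": "arm_command", "body": {"motion": [[87,0,1,8,0],[87,0,1,15,0],[60,0,1,15,0],[30,0,1,15,0],[5,0,1,15,0]], "newtons": 60}}

```text
time: 2.23
position: [0.4713, -0.2891, 0.0227]
tool_rot: [3.136, 0.156, 0.002]
ft_force: [0.5, 0.1, 0.9]
grip_width: 0.852
grip_force: 0.0
```

Request:
{"method": "arm_command", "body": {"motion": [[5,0,0,0,0],[5,0,0,0,0],[5,0,0,0,0],[5,0,0,0,0]], "newtons": 60}}

```text
time: 2.57
position: [0.4707, -0.2887, 0.0218]
tool_rot: [3.137, 0.157, 0.0]
ft_force: [0.6, -0.5, -0.6]
grip_width: 0.556
grip_force: 0.0
```

Request:
{"method": "arm_command", "body": {"motion": [[5,0,-1,3,0],[5,0,-1,5,0],[5,0,-1,5,0],[5,0,-1,5,0],[5,0,-1,5,0]], "newtons": 60}}

```text
time: 2.98
position: [0.4704, -0.2875, 0.0164]
tool_rot: [-3.137, -0.156, 0.0]
ft_force: [-0.7, -0.5, -0.8]
grip_width: 0.182
grip_force: 60.1
```

Request:
{"method": "arm_command", "body": {"motion": [[5,0,0,0,0],[5,0,0,0,0],[5,0,0,0,0],[5,0,0,0,0]], "newtons": 60}}

```text
time: 3.32
position: [0.4704, -0.2877, 0.0165]
tool_rot: [3.138, 0.156, -0.0]
ft_force: [-0.1, -0.2, -1.4]
grip_width: 0.18
grip_force: 60.0
```

Request:
{"method": "arm_command", "body": {"motion": [[5,0,0,-10,0],[5,0,0,-35,0],[5,0,0,-70,0],[5,0,0,-105,0],[5,0,0,-140,0]]}}

```text
time: 3.73
position: [0.4702, -0.2873, 0.1587]
tool_rot: [-3.138, -0.157, -0.0]
ft_force: [0.7, 0.1, 0.2]
grip_width: 0.18
grip_force: 60.0
```

Request:
{"method": "arm_command", "body": {"motion": [[5,0,0,-35,0],[5,0,0,-70,0],[5,0,0,-105,0],[5,0,0,-140,0],[5,0,0,-160,0]]}}

```text
time: 4.15
position: [0.4714, -0.2878, 0.3221]
tool_rot: [3.134, 0.157, 0.008]
ft_force: [0.5, -0.6, -0.4]
grip_width: 0.177
grip_force: 60.0
```

Request:
{"method": "arm_command", "body": {"motion": [[5,12,-22,0,0],[5,30,-52,0,0],[5,48,-83,0,0],[5,66,-114,0,0],[5,80,-140,0,0]]}}

```text
time: 4.57
position: [0.5368, -0.1373, 0.3176]
tool_rot: [-3.137, -0.16, -0.002]
ft_force: [0.3, 0.3, -0.8]
grip_width: 0.177
grip_force: 60.0
```

Request:
{"method": "arm_command", "body": {"motion": [[5,18,-31,0,0],[5,36,-62,0,0],[5,54,-93,0,1],[5,68,-120,0,2],[5,72,-130,0,2.5]]}}

```text
time: 4.98
position: [0.5954, 0.0028, 0.3173]
tool_rot: [-3.137, -0.098, -0.002]
ft_force: [-0.2, 0.1, -1.2]
grip_width: 0.179
grip_force: 60.0
```

Request:
{"method": "arm_command", "body": {"motion": [[5,0,0,0,0],[5,0,0,0,0],[5,0,0,0,0]]}}

```text
time: 5.23
position: [0.5946, -0.0059, 0.3168]
tool_rot: [3.139, 0.085, -0.0]
ft_force: [-0.5, -1.0, -0.6]
grip_width: 0.175
grip_force: 60.0
```

Run:
```python
from h import *
print(get_state())
im,d,p=snap('wrist','w1'); s,ds,ps=snap('scene','s1')
t=cv2.resize(s[60:240,120:340],(512,419))
cv2.imwrite('pics/c1.png',cv2.resize(np.vstack([im,t])[:,:,::-1],None,fx=.74,fy=.74))
```

```text
{'time': 5.2333, 'joint_positions': array([ 0.49078643,  0.22782654, -0.62985757,  1.44922169,  0.13528016,
        1.50807802, -1.65206914]), 'qd': array([ 0.01296049, -0.0035618 ,  0.01005486,  0.00311393, -0.00194493,
       -0.00094372, -0.00488578]), 'joint_torque': array([-1.22516602e+00, -3.98192096e+01, -5.04501387e+00, -3.20955384e+01,
       -1.61754205e-01, -7.15220394e-02,  4.02698497e-03]), 'position': array([ 0.59455847, -0.00590147,  0.31677176]), 'tool_rot': array([ 3.13884523e+00,  8.47139374e-02, -2.87615278e-04]), 'ft_force': array([-0.52940105, -0.97963078, -0.60446052]), 'torque': array([-0.05600891, -0.01127917,  0.0087879 ]), 'grip_force': 59.97199594974518, 'grip_width': 0.17468904752567607}
```

View pics/c1.png

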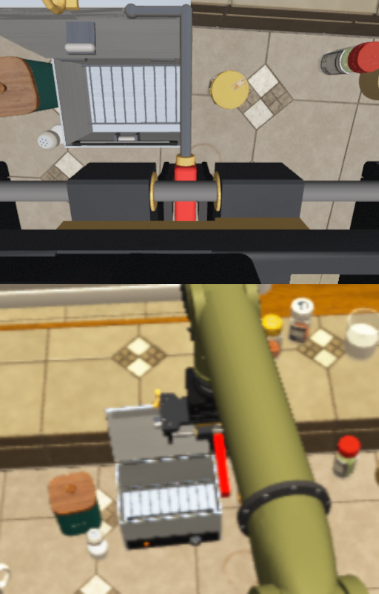

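The wrist view shows the rod held straight, with the hook at full-scale pixels (176..250, 14) and the brass ring at upper left (about (82,5)). I'll measure both in the one image.

```bash
cat > eye.py <<'E'
from h import *
import sys
def run(f,snapnow=True):
    for n in('wrist','top','scene'):
        im,d,p=snap(n,f+n); P=pts(d,p['intrinsics'],p['extrinsics']);h=cv2.cvtColor(im,cv2.COLOR_RGB2HSV)
        b=(h[...,0]>10)&(h[...,0]<30)&(h[...,1]>120)&(h[...,2]>90)&(d>0)&(P[...,2]>.1)&(P[...,2]<.32)&(P[...,0]>.45)&(P[...,0]<.78)&(abs(P[...,1]-.1)<.04)
        if n=='wrist': b&=(np.mgrid[:384,:512][0]<215)
        if b.sum()>5: q=P[b];print(n,'ring',b.sum(),np.median(q,0).round(4),q.min(0).round(3),q.max(0).round(3),'px',np.argwhere(b).mean(0))
        s=get_state();T=R.from_rotvec(s['tool_rot']).as_matrix()
        L=(P-s['position'])@T   # tool frame
        g=(d>0)&(L[...,0]>.06)&(L[...,0]<.125)&(L[...,1]>-.05)&(L[...,1]<.012)&(abs(L[...,2]-.005)<.02)&~b
        if g.sum()>20:
            q=L[g]; hk=q[(q[:,1]<-.008)]; sh=q[abs(q[:,1])<.005]
            if len(hk)>5 and len(sh)>5: print(n,'hook tool x',np.median(hk[:,0]).round(4),'ymin',hk[:,1].min().round(4),'z top',np.median(hk[:,2]).round(4),'shaft y',np.median(sh[:,1]).round(4),'z',np.median(sh[:,2]).round(4))
    print(s['position'],s['tool_rot'],s['ft_force'])
run(sys.argv[1])
E
python3 eye.py e1
```

```text
wrist ring 524 [0.7158 0.0949 0.278 ] [0.711 0.086 0.263] [0.725 0.106 0.294] px [ 8.3740458  79.16793893]
wrist hook tool x 0.1135 ymin -0.0362 z top 0.0027 shaft y 0.0009 z 0.0019
top ring 68 [0.7233 0.0978 0.288 ] [0.709 0.092 0.108] [0.772 0.129 0.3  ] px [115.38235294 205.41176471]
scene ring 25 [0.721  0.1021 0.2872] [0.709 0.099 0.263] [0.733 0.111 0.3  ] px [126.6 210.2]
[ 0.59469365 -0.00530174  0.31662903] [ 3.13988035e+00  8.45785834e-02 -5.10612629e-06] [-0.22633055  0.64478148 -0.39200759]
```

Request:
{"method": "arm_command", "body": {"motion": [[5,8,-18,0,0],[5,17,-36,0,0],[5,17,-36,15,0],[5,17,-36,29,0],[5,17,-36,29,0]]}}

```text
time: 5.9
position: [0.6084, 0.0325, 0.2847]
tool_rot: [3.14, 0.088, -0.008]
ft_force: [-0.2, 0.1, -1.9]
grip_width: 0.175
grip_force: 60.0
```

Request:
{"method": "arm_command", "body": {"motion": [[5,0,0,0,0],[5,0,0,0,0]]}}

```text
time: 6.07
position: [0.6101, 0.0323, 0.2883]
tool_rot: [3.14, 0.086, 0.001]
ft_force: [-0.0, -0.5, -0.5]
grip_width: 0.177
grip_force: 60.0
```

```bash
python3 eye.py e2
python3 - <<'E'
import cv2,numpy as np
a=cv2.imread('pics/e2wrist.png')[:130,60:280];b=cv2.imread('pics/e2top.png')[80:180,150:320];c=cv2.imread('pics/e2scene.png')[95:165,170:290]
f=lambda x:cv2.resize(x,(560,int(560*x.shape[0]/x.shape[1])),interpolation=cv2.INTER_CUBIC)
cv2.imwrite('pics/c2.png',cv2.resize(np.vstack([f(a),f(b)]),None,fx=.9,fy=.9)[:600])
E
```

```text
wrist ring 916 [0.7186 0.0954 0.2829] [0.711 0.086 0.263] [0.732 0.105 0.298] px [ 21.44432314 126.76200873]
wrist hook tool x 0.1139 ymin -0.05 z top 0.0036 shaft y 0.0008 z 0.0023
scene ring 13 [0.7231 0.0994 0.2957] [0.714 0.097 0.284] [0.733 0.103 0.302] px [123.84615385 210.69230769]
[0.61025582 0.0327543  0.2886182 ] [3.14020391e+00 8.69795990e-02 2.59998830e-03] [ 0.05745139  0.32645653 -1.02888415]
```

View pics/c2.png

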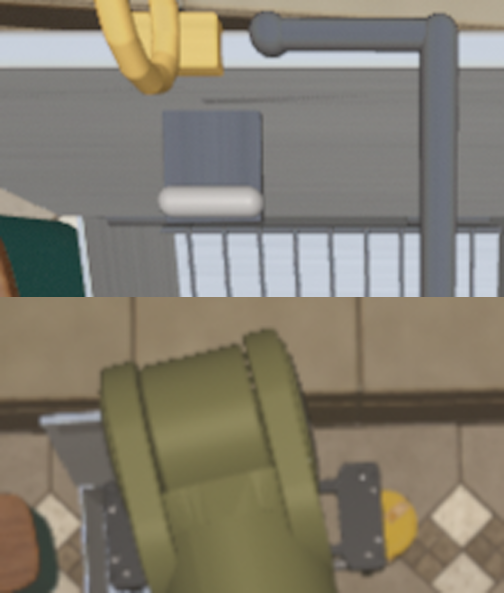

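Wrist crop: the hook ball (crop 270,33) points at the brass ring (loop about 100–180, 0–95), which stands 42 mm further left. I'll fit a ring to its depth points for the exact centre.

```bash
cat > fit.py <<'E'
from h import *
from scipy.optimize import least_squares
import sys
def fit(f,x0):
    z=np.load(f'pics/{f}.npz');im,d=z['im'],z['d'];P=pts(d,z['K'],z['E']);h=cv2.cvtColor(im,cv2.COLOR_RGB2HSV)
    b=(h[...,0]>10)&(h[...,0]<30)&(h[...,1]>120)&(h[...,2]>90)&(d>0)&(np.linalg.norm(P-x0,axis=-1)<.03)
    q=P[b];ny=np.array([-.055,.9985,0])
    def r(c):
        v=q-c;y=v@ny;rr=np.linalg.norm(v-y[:,None]*ny,axis=1);return np.hypot(rr-.014,y)-.003
    s=least_squares(r,x0,loss='soft_l1',f_scale=.001);print(f,len(q),s.x.round(4),'med',np.median(abs(r(s.x))).round(4))
x0=np.array(list(map(float,sys.argv[2:5])))
for f in sys.argv[1].split(','): fit(f,x0)
E
python3 fit.py w1,e1wrist,e2wrist,t0,s0 .721 .098 .282
```

```text
w1 509 [0.7255 0.0932 0.2822] med 0.0009
e1wrist 524 [0.7253 0.0933 0.2821] med 0.001
e2wrist 916 [0.7234 0.0961 0.2833] med 0.0011
t0 66 [0.7241 0.0978 0.2804] med 0.0009
s0 39 [0.7222 0.1002 0.2814] med 0.0014
```

Request:
{"method": "arm_command", "body": {"motion": [[5,3,-8,0,0],[5,3,-16,0,0],[5,3,-24,0,0],[5,3,-32,0,0],[5,3,-40,0,0]]}}

```text
time: 6.63
position: [0.6104, 0.0748, 0.2876]
tool_rot: [-3.14, -0.09, -0.0]
ft_force: [-0.3, 0.1, -0.8]
grip_width: 0.18
grip_force: 60.0
```

Request:
{"method": "arm_command", "body": {"motion": [[5,0,0,0,0],[5,0,0,0,0]]}}

```text
time: 6.8
position: [0.6104, 0.0743, 0.2876]
tool_rot: [3.14, 0.091, 0.0]
ft_force: [0.3, -0.7, -0.9]
grip_width: 0.176
grip_force: 60.0
```

```bash
python3 - <<'E'
from h import *
im,d,p=snap('wrist','w3')
cv2.imwrite('pics/c3.png',cv2.resize(im[:110,120:290,::-1],None,fx=4,fy=4,interpolation=cv2.INTER_CUBIC))
s=get_state();print(s['position'],s['tool_rot'],s['ft_force'],s['torque'])
E
python3 fit.py w3 .723 .097 .282
```

```text
[0.61053315 0.07327831 0.28749853] [ 3.13981085e+00  8.88472359e-02 -7.23615299e-05] [-0.13154568 -1.14617933 -1.52756668] [ 0.01405202 -0.03341417 -0.08948836]
w3 619 [0.7225 0.0973 0.283 ] med 0.0008
```

View pics/c3.png

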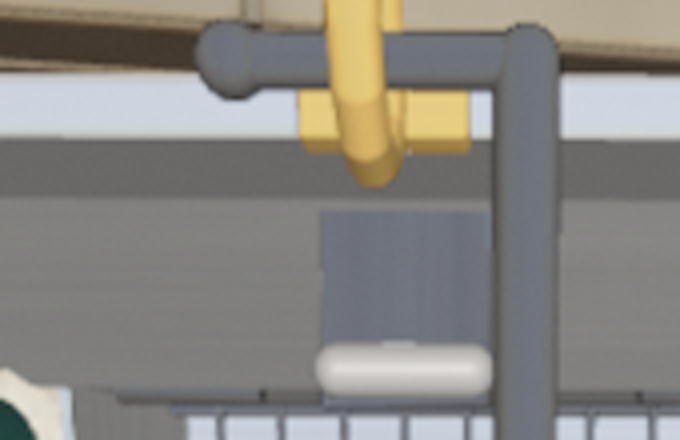

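The hook ball shows left of the ring wire and the shaft right of it, so the hook is through the ring. I'll start the swing along the arc.

Request:
{"method": "arm_command", "body": {"motion": [[5,-14,0,-1.3,0],[5,-28.4,0,-1.4,0],[5,-42.8,0,0,0],[5,-56.9,0,2.4,0],[5,-70.8,0,6.2,0]]}}

```text
time: 7.27
position: [0.5399, 0.0683, 0.2815]
tool_rot: [3.14, 0.086, 0.002]
ft_force: [0.9, -0.5, -1.5]
grip_width: 0.178
grip_force: 60.0
```

Request:
{"method": "arm_command", "body": {"motion": [[5,-13.5,0,5,0],[5,-26.5,0,11.2,0],[5,-38.9,0,18.5,0],[5,-50.6,0,27,0],[5,-61.4,0,36.4,0]]}}

```text
time: 7.68
position: [0.4785, 0.065, 0.2452]
tool_rot: [3.14, 0.086, 0.003]
ft_force: [0.7, -0.3, -0.8]
grip_width: 0.177
grip_force: 60.0
```

```bash
python3 - <<'E'
from h import *
im,d,p=snap('wrist','w4')
s=get_state();print(s['position'],s['tool_rot'],s['ft_force'],s['torque'],s['joint_positions'])
E
python3 fit.py w4 .587 .09 .24
```

```text
[0.47561774 0.06477569 0.24315101] [ 3.13868604  0.08643798 -0.00527026] [-3.04940761 -0.7048035  -2.01019561] [-0.01564589  0.21299411 -0.04326638] [ 0.49251569 -0.0229272  -0.66696257  1.82387148 -0.01333483  1.33932784
 -1.68694251]
w4 519 [0.5961 0.0909 0.2474] med 0.0003
```

Request:
{"method": "arm_command", "body": {"motion": [[5,-10,0,10.4,0],[5,-19,0,21.6,0],[5,-26.9,0,33.6,0],[5,-33.8,0,46.3,0],[5,-38.3,0,56.6,0]]}}

```text
time: 8.15
position: [0.4401, 0.063, 0.188]
tool_rot: [3.14, 0.087, 0.0]
ft_force: [1.0, -0.6, -0.3]
grip_width: 0.177
grip_force: 60.0
```

```bash
python3 - <<'E'
from h import *
im,d,p=snap('wrist','w5')
s=get_state();print(s['position'],s['tool_rot'],s['ft_force'],s['torque'],s['joint_positions'])
E
python3 fit.py w5 .558 .09 .193
```

```text
[0.43828754 0.06292676 0.18598441] [ 3.13967543  0.08694683 -0.00574697] [-2.44322522  0.42018528 -2.55906205] [0.0549349  0.18625391 0.01166672] [ 0.49758722 -0.07702845 -0.66316154  1.98154534 -0.0501589   1.2249226
 -1.66236522]
w5 662 [0.5528 0.0885 0.1909] med 0.0003
```

Request:
{"method": "arm_command", "body": {"motion": [[5,-3,0,5,0],[5,-5,0,9,0],[5,-6,0,14,0],[5,-8,0,18,0],[5,-8,0,18,0]]}}

```text
time: 8.62
position: [0.4318, 0.0631, 0.1696]
tool_rot: [-3.14, -0.088, 0.002]
ft_force: [0.2, -0.2, -1.3]
grip_width: 0.178
grip_force: 60.0
```

Request:
{"method": "arm_command", "body": {"motion": [[5,-1,0,4,0],[5,-2,0,8,0],[5,-2,0,8,0]]}}

```text
time: 8.87
position: [0.4298, 0.063, 0.1616]
tool_rot: [3.14, 0.088, -0.002]
ft_force: [0.9, -0.6, -0.9]
grip_width: 0.175
grip_force: 60.0
```

```bash
cat > st.py <<'E'
from h import *
import sys
F=[]
for i in range(int(sys.argv[2])):
    im,d,p=snap('wrist',sys.argv[1]); F.append(get_state()['ft_force'])
s=get_state();print(s['time'],s['position'],s['tool_rot'],'F',np.mean(F,0).round(2),np.std(F,0).round(2),s['torque'],s['joint_positions'].round(2))
E
python3 st.py w6 3; python3 fit.py w6 .545 .088 .165
```

```text
9.0167 [0.43035716 0.06304285 0.16231287] [ 3.14032194e+00  8.80047024e-02 -1.42741102e-04] F [-0.18 -0.03 -0.45] [0.45 0.78 0.31] [-0.00257347 -0.02860162 -0.01292673] [ 0.5  -0.08 -0.67  2.03 -0.05  1.17 -1.66]
w6 711 [0.5434 0.0881 0.1644] med 0.0003
```

Request:
{"method": "arm_command", "body": {"motion": [[5,-1,0,4,0],[5,-2,0,8,0],[5,-3,0,12,0],[5,-3,0,12,0]]}}

```text
time: 9.35
position: [0.4265, 0.0627, 0.1493]
tool_rot: [3.14, 0.088, -0.003]
ft_force: [0.1, -0.7, -0.1]
grip_width: 0.176
grip_force: 60.0
```

Request:
{"method": "arm_command", "body": {"motion": [[5,0,0,1,0],[5,0,0,2,0],[5,0,0,3,0],[5,0,0,3,0]]}}

```text
time: 9.68
position: [0.4274, 0.0629, 0.1472]
tool_rot: [3.14, 0.088, -0.0]
ft_force: [0.1, -0.1, -1.3]
grip_width: 0.177
grip_force: 60.0
```

Request:
{"method": "arm_command", "body": {"motion": [[5,0,0,1,0],[5,0,0,2,0],[5,0,0,3,0],[5,0,0,3,0]]}}

```text
time: 10.02
position: [0.4275, 0.0629, 0.1445]
tool_rot: [3.14, 0.088, 0.001]
ft_force: [0.2, -0.1, 3.3]
grip_width: 0.177
grip_force: 60.0
```

```bash
python3 st.py w7 3; python3 fit.py w7 .541 .088 .145
```

```text
10.1667 [0.42749112 0.06287707 0.14453334] [3.14021517e+00 8.79477897e-02 4.97716548e-04] F [-1.05 -0.25  2.74] [0.24 0.46 0.47] [ 0.04666651 -0.03574407  0.01914127] [ 0.49 -0.06 -0.67  2.06 -0.04  1.13 -1.67]
w7 699 [0.5357 0.0874 0.1516] med 0.0007
```

Request:
{"method": "arm_command", "body": {"motion": [[5,0,0,0.7,0],[5,0,0,1.3,0],[5,0,0,2,0],[5,0,0,2,0]]}}

```text
time: 10.5
position: [0.4274, 0.0628, 0.1424]
tool_rot: [3.14, 0.088, 0.0]
ft_force: [-2.1, -0.4, 4.4]
grip_width: 0.177
grip_force: 60.0
```

Request:
{"method": "arm_command", "body": {"motion": [[5,0,0,0.7,0],[5,0,0,1.3,0],[5,0,0,2,0],[5,0,0,2,0]]}}

```text
time: 10.83
position: [0.4273, 0.0629, 0.1401]
tool_rot: [-3.14, -0.088, 0.0]
ft_force: [-1.1, -0.4, 2.6]
grip_width: 0.178
grip_force: 60.0
```

```bash
python3 st.py w8 3; python3 fit.py w8 .541 .088 .145
```

```text
10.9833 [0.42729675 0.06284493 0.14024745] [ 3.14029731e+00  8.79734059e-02 -2.63016942e-04] F [-1.67 -0.18  3.07] [0.56 0.18 0.37] [-0.00033685  0.05023242  0.01583038] [ 0.49 -0.06 -0.67  2.06 -0.04  1.12 -1.68]
w8 701 [0.5396 0.0878 0.1446] med 0.0003
```

Request:
{"method": "arm_command", "body": {"motion": [[5,0,0,0.7,0],[5,0,0,1.3,0],[5,0,0,2,0],[5,0,0,2,0]]}}

```text
time: 11.32
position: [0.4271, 0.0628, 0.138]
tool_rot: [-3.14, -0.088, 0.001]
ft_force: [-1.4, -0.4, 1.5]
grip_width: 0.18
grip_force: 60.0
```

Request:
{"method": "arm_command", "body": {"motion": [[5,0,0,0.7,0],[5,0,0,1.3,0],[5,0,0,2,0],[5,0,0,2,0]]}}

```text
time: 11.65
position: [0.4271, 0.0628, 0.136]
tool_rot: [3.14, 0.088, -0.001]
ft_force: [-1.6, -0.1, -1.0]
grip_width: 0.179
grip_force: 60.0
```

```bash
python3 st.py w9 3; python3 fit.py w9 .541 .088 .14
```

```text
11.8 [0.4272248  0.06284169 0.13614807] [ 3.14033724e+00  8.79526435e-02 -5.44729616e-04] F [-1.1 -0.1  0.1] [0.23 0.93 0.13] [0.04638381 0.10892564 0.02930797] [ 0.49 -0.05 -0.67  2.07 -0.04  1.11 -1.68]
w9 704 [0.539  0.0878 0.1394] med 0.0003
```

Request:
{"method": "arm_command", "body": {"motion": [[5,0,0,0.7,0],[5,0,0,1.3,0],[5,0,0,2,0],[5,0,0,2,0]]}}

```text
time: 12.13
position: [0.4274, 0.0629, 0.1342]
tool_rot: [3.14, 0.088, 0.0]
ft_force: [-0.4, 0.4, -0.7]
grip_width: 0.181
grip_force: 60.0
```

Request:
{"method": "arm_command", "body": {"motion": [[5,0,0,0.7,0],[5,0,0,1.3,0],[5,0,0,2,0],[5,0,0,2,0]]}}

```text
time: 12.47
position: [0.4273, 0.0629, 0.1321]
tool_rot: [3.14, 0.088, -0.0]
ft_force: [-0.3, 0.5, 0.3]
grip_width: 0.174
grip_force: 60.0
```

```bash
python3 st.py w10 3; python3 fit.py w10 .541 .088 .135
```

```text
12.6167 [0.42739348 0.06284339 0.13230989] [3.14032023e+00 8.78728609e-02 7.16028052e-05] F [-0.15  0.25 -1.09] [0.32 0.02 0.73] [ 0.00482399 -0.02306891 -0.00242049] [ 0.49 -0.05 -0.68  2.07 -0.03  1.11 -1.68]
w10 705 [0.5387 0.0878 0.1348] med 0.0003
```

Request:
{"method": "arm_command", "body": {"motion": [[5,0,0,0.7,0],[5,0,0,1.3,0],[5,0,0,2,0],[5,0,0,2,0]]}}

```text
time: 12.95
position: [0.4273, 0.0629, 0.1302]
tool_rot: [3.14, 0.088, -0.0]
ft_force: [-0.4, -0.4, -0.9]
grip_width: 0.181
grip_force: 60.0
```

Request:
{"method": "arm_command", "body": {"motion": [[5,0,0,0.7,0],[5,0,0,1.3,0],[5,0,0,2,0],[5,0,0,2,0]]}}

```text
time: 13.28
position: [0.4272, 0.0629, 0.1281]
tool_rot: [3.14, 0.088, -0.0]
ft_force: [-0.5, 0.2, -0.9]
grip_width: 0.179
grip_force: 60.0
```

```bash
python3 st.py w11 3; python3 fit.py w11 .541 .088 .13
```

```text
13.4333 [0.42730002 0.06288863 0.12828843] [ 3.14030785e+00  8.80518470e-02 -2.29225926e-04] F [ 0.06  0.38 -0.71] [0.16 0.37 0.38] [0.07496859 0.01807937 0.05371744] [ 0.49 -0.04 -0.68  2.08 -0.03  1.1  -1.69]
w11 707 [0.5339 0.0872 0.1334] med 0.0007
```

Request:
{"method": "arm_command", "body": {"motion": [[5,0,0,0.7,0],[5,0,0,1.3,0],[5,0,0,2,0],[5,0,0,2,0]]}}

```text
time: 13.77
position: [0.4274, 0.0629, 0.1263]
tool_rot: [3.14, 0.088, 0.0]
ft_force: [-0.0, -0.6, 0.2]
grip_width: 0.176
grip_force: 60.0
```

```bash
python3 st.py w12 3; python3 fit.py w12 .539 .088 .13;python3 fit.py w12,w11 .539 .088 .126
```

```text
13.9167 [0.42741872 0.06285589 0.12640502] [3.14022100e+00 8.80298134e-02 1.90673133e-04] F [-0.34 -0.11  0.45] [0.34 0.38 0.69] [ 0.05092862 -0.03161376  0.03652161] [ 0.49 -0.04 -0.68  2.08 -0.03  1.09 -1.69]
w12 715 [0.5384 0.0878 0.1295] med 0.0003
w12 715 [0.5384 0.0878 0.1295] med 0.0003
w11 707 [0.5339 0.0872 0.1334] med 0.0007
```

Request:
{"method": "arm_command", "body": {"motion": [[5,0,0,0.7,0],[5,0,0,1.3,0],[5,0,0,2,0],[5,0,0,2,0]]}}

```text
time: 14.25
position: [0.4275, 0.0629, 0.1246]
tool_rot: [3.14, 0.088, 0.001]
ft_force: [-3.2, -0.8, 5.3]
grip_width: 0.177
grip_force: 60.0
```

```bash
python3 st.py w13 3; python3 fit.py w13 .539 .088 .128
```

```text
14.4 [0.42755486 0.06285996 0.12460771] [3.14019245e+00 8.78374542e-02 7.23108407e-04] F [-3.02 -1.12  4.81] [0.26 0.19 0.52] [ 0.04706687 -0.03728047  0.0301983 ] [ 0.49 -0.04 -0.68  2.08 -0.03  1.09 -1.69]
w13 717 [0.5384 0.0878 0.1294] med 0.0003
```

Request:
{"method": "arm_command", "body": {"motion": [[5,-0.7,0,0.2,0],[5,-1.5,0,0.4,0],[5,-1.5,0,0.4,0]]}}

```text
time: 14.65
position: [0.4269, 0.0629, 0.1244]
tool_rot: [-3.14, -0.088, -0.004]
ft_force: [1.7, -0.2, 4.0]
grip_width: 0.177
grip_force: 60.0
```

```bash
python3 st.py w14 4
```

```text
14.85 [0.42679477 0.06295805 0.12436305] [-3.14018258 -0.0880295  -0.00335082] F [1.42 0.11 4.22] [0.29 0.55 0.72] [ 0.23788349 -1.01177055 -0.02003778] [ 0.49 -0.04 -0.68  2.08 -0.03  1.09 -1.69]
```

Request:
{"method": "arm_command", "body": {"motion": [[5,0.2,0,0.3,0],[5,0.3,0,0.5,0],[5,0.3,0,0.7,0],[5,0.3,0,0.7,0]]}}

```text
time: 15.18
position: [0.4268, 0.0629, 0.1237]
tool_rot: [-3.14, -0.088, -0.002]
ft_force: [0.4, -0.2, 6.3]
grip_width: 0.179
grip_force: 60.0
```

```bash
python3 st.py w15 4
```

```text
15.3833 [0.42681215 0.06292589 0.12370366] [-3.14035846e+00 -8.79829608e-02 -2.20877799e-03] F [1.02 0.07 6.77] [0.13 0.42 0.15] [ 0.20663728 -0.95759675 -0.01989025] [ 0.49 -0.04 -0.68  2.08 -0.03  1.09 -1.69]
```

Request:
{"method": "arm_command", "body": {"motion": [[5,0,0,-0.2,0],[5,0,0,-0.2,0],[5,0,0,-0.2,0],[5,0,0,-0.2,0],[5,0,0,-0.2,0]]}}

```text
time: 15.8
position: [0.4268, 0.0629, 0.1239]
tool_rot: [-3.14, -0.088, -0.002]
ft_force: [1.8, -0.2, 5.4]
grip_width: 0.179
grip_force: 60.0
```

Request:
{"method": "arm_command", "body": {"motion": [[5,0,0,0,0],[5,0,0,0,0],[5,0,0,0,0],[5,0,0,0,0],[5,0,0,0,0]]}}

```text
time: 16.22
position: [0.4268, 0.0629, 0.1239]
tool_rot: [-3.14, -0.088, -0.002]
ft_force: [0.8, 0.8, 5.6]
grip_width: 0.182
grip_force: 60.0
```

```bash
python3 st.py w16 12; python3 fit.py w16 .539 .088 .129
```

```text
16.8167 [0.42680005 0.06291866 0.12384337] [3.14035673e+00 8.80342072e-02 2.18919177e-03] F [ 1.   -0.12  5.76] [0.35 0.52 0.29] [ 0.21103735 -1.00274027  0.00581849] [ 0.49 -0.04 -0.68  2.08 -0.03  1.09 -1.69]
w16 700 [0.5384 0.0878 0.1294] med 0.0003
```

Request:
{"method": "arm_command", "body": {"motion": [[5,0,0,-2,0],[5,0,0,-4,0],[5,0,0,-6,0],[5,0,0,-9,0],[5,0,0,-9,0]]}}

```text
time: 17.23
position: [0.4253, 0.0627, 0.1321]
tool_rot: [3.14, 0.088, -0.003]
ft_force: [0.5, -0.1, -1.2]
grip_width: 0.185
grip_force: 60.0
```

```bash
python3 eye.py e5; python3 fit.py e5wrist .539 .088 .129; python3 -c "
import cv2
a=cv2.imread('pics/e5wrist.png')[:200,100:360];cv2.imwrite('pics/c5.png',cv2.resize(a,None,fx=3,fy=3))"
```

```text
wrist ring 644 [0.5289 0.0859 0.1402] [0.521 0.084 0.115] [0.547 0.091 0.148] px [ 28.9052795  206.97826087]
wrist hook tool x 0.1125 ymin -0.0366 z top 0.0023 shaft y 0.0011 z 0.0019
top ring 42 [0.5441 0.0878 0.1382] [0.521 0.08  0.119] [0.553 0.099 0.146] px [198.19047619 216.78571429]
top hook tool x 0.1101 ymin -0.0364 z top 0.0052 shaft y 0.0008 z 0.0026
[0.42564833 0.06267737 0.13207566] [ 3.14017869e+00  8.79130495e-02 -1.77855875e-03] [-0.92115583  0.07720605 -0.56534371]
e5wrist 644 [0.5383 0.0877 0.1294] med 0.0003
```

View pics/c5.png

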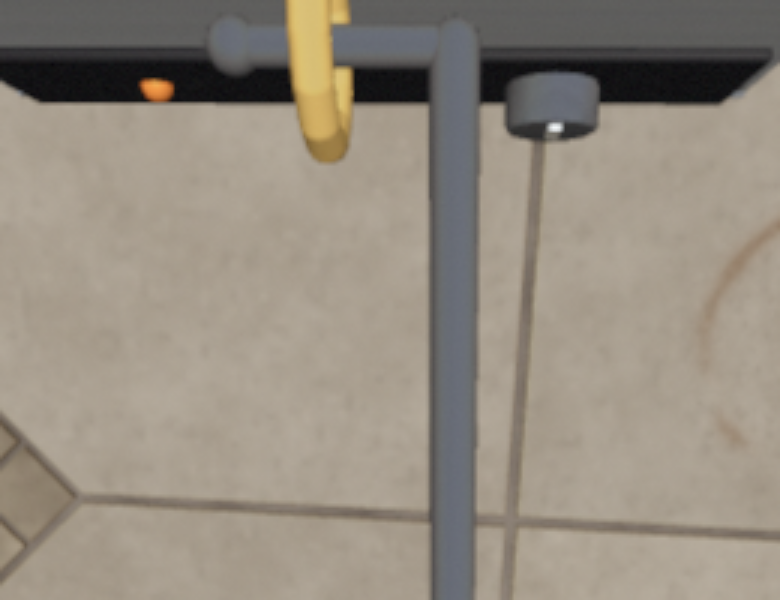

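Request:
{"method": "arm_command", "body": {"motion": [[5,1,0,-2,0],[5,1,8,-2,0],[5,1,18,-2,0],[5,1,28,-2,0],[5,1,38,-2,0]]}}

```text
time: 17.8
position: [0.4292, 0.0233, 0.1344]
tool_rot: [3.14, 0.087, -0.0]
ft_force: [-0.5, -0.5, -0.3]
grip_width: 0.176
grip_force: 60.0
```

Request:
{"method": "arm_command", "body": {"motion": [[5,0,6,0,0],[5,0,12,0,0],[5,0,12,0,0],[5,0,12,0,0]]}}

```text
time: 18.13
position: [0.4299, 0.0127, 0.1344]
tool_rot: [-3.14, -0.087, 0.0]
ft_force: [0.4, 0.6, -1.3]
grip_width: 0.179
grip_force: 60.0
```

```bash
python3 eye.py e6; python3 fit.py e6wrist .539 .088 .129
```

```text
wrist ring 1122 [0.5316 0.0854 0.1334] [0.522 0.083 0.115] [0.549 0.091 0.147] px [ 30.70409982 101.02941176]
wrist hook tool x 0.1134 ymin -0.036 z top 0.0026 shaft y 0.0011 z 0.0018
top ring 44 [0.5436 0.0877 0.138 ] [0.521 0.081 0.117] [0.553 0.099 0.147] px [198.15909091 216.86363636]
top hook tool x 0.1109 ymin -0.0358 z top 0.0034 shaft y 0.0008 z 0.0027
scene ring 30 [0.5433 0.0887 0.1349] [0.522 0.078 0.101] [0.561 0.098 0.149] px [197.8 218.7]
[0.42993892 0.01346271 0.13443884] [-3.14025656e+00 -8.93884574e-02 -2.82073706e-05] [ 0.11864774  0.60787951 -1.16174916]
e6wrist 1122 [0.5383 0.0877 0.1295] med 0.0003
```

Request:
{"method": "arm_command", "body": {"motion": [[5,0,15,-20,0],[5,5,40,-40,0],[5,10,75,-50,0],[5,15,110,-50,0],[5,20,145,-50,0]]}}

```text
time: 18.7
position: [0.459, -0.1319, 0.1857]
tool_rot: [3.139, 0.09, 0.004]
ft_force: [0.8, 0.2, -0.4]
grip_width: 0.181
grip_force: 60.0
```

Request:
{"method": "arm_command", "body": {"motion": [[5,5,35,0,0],[5,10,70,0,0],[5,15,105,0,0],[5,20,135,0,0],[5,20,155,0,0]]}}

```text
time: 19.12
position: [0.4871, -0.2875, 0.1841]
tool_rot: [3.14, 0.085, 0.0]
ft_force: [-0.3, 0.3, -0.2]
grip_width: 0.175
grip_force: 60.0
```

Request:
{"method": "arm_command", "body": {"motion": [[5,0,0,30,0],[5,0,0,65,0],[5,0,0,100,0],[5,0,0,130,0],[5,0,0,140,0]]}}

```text
time: 19.53
position: [0.4837, -0.2821, 0.0395]
tool_rot: [-3.135, -0.089, 0.011]
ft_force: [-1.9, 1.8, -0.9]
grip_width: 0.177
grip_force: 60.0
```

Request:
{"method": "arm_command", "body": {"motion": [[5,0,0,0,0],[5,0,0,0,0]]}}

```text
time: 19.7
position: [0.4874, -0.2843, 0.0451]
tool_rot: [3.14, 0.089, 0.001]
ft_force: [-0.6, 0.2, 0.2]
grip_width: 0.175
grip_force: 60.0
```

```bash
python3 eye.py e7
```

```text
wrist hook tool x 0.1126 ymin -0.0375 z top 0.0041 shaft y 0.0004 z 0.0033
top ring 45 [0.5431 0.0877 0.1385] [0.521 0.081 0.116] [0.553 0.099 0.15 ] px [198.31111111 216.86666667]
top hook tool x 0.1104 ymin -0.0365 z top 0.0056 shaft y -0.0006 z 0.0045
scene ring 30 [0.5444 0.0886 0.1374] [0.52  0.079 0.103] [0.564 0.098 0.146] px [197.8 218.7]
[ 0.48851329 -0.28517293  0.04691948] [3.13789634 0.08817953 0.00567507] [-0.00873628  0.31230688  0.15613297]
```

Request:
{"method": "arm_command", "body": {"motion": [[5,0,0,8,0],[5,0,0,16,0],[5,0,0,22,0],[5,0,0,26,0],[5,0,0,26,0]]}}

```text
time: 20.27
position: [0.4857, -0.2839, 0.017]
tool_rot: [-3.139, -0.088, 0.003]
ft_force: [-0.9, 0.4, -1.3]
grip_width: 0.179
grip_force: 60.0
```

Request:
{"method": "arm_command", "body": {"motion": [[5,0,0,1,0],[5,0,0,1,0],[5,0,0,1,0]]}}

```text
time: 20.52
position: [0.4869, -0.2844, 0.0176]
tool_rot: [3.14, 0.088, 0.0]
ft_force: [-0.8, -0.1, -0.8]
grip_width: 0.176
grip_force: 60.0
```

Within about 1 mm of the table. I'll lower slightly more and release.

Request:
{"method": "arm_command", "body": {"motion": [[5,0,0,0.5,0],[5,0,0,1,0],[40,0,0,1,0],[60,0,0,1,0],[60,0,0,1,0]]}}

```text
time: 20.93
position: [0.4868, -0.2845, 0.0166]
tool_rot: [3.14, 0.088, 0.0]
ft_force: [0.1, 0.2, -0.5]
grip_width: 0.326
grip_force: 0.0
```

Request:
{"method": "arm_command", "body": {"motion": [[60,0,0,0,0],[60,0,0,0,0],[60,0,0,0,0],[60,0,0,0,0],[60,0,0,0,0]]}}

```text
time: 21.35
position: [0.4867, -0.2844, 0.0165]
tool_rot: [3.14, 0.088, -0.0]
ft_force: [0.4, -0.3, -0.5]
grip_width: 0.657
grip_force: 0.0
```

Request:
{"method": "arm_command", "body": {"motion": [[60,0,0,-10,0],[60,0,0,-40,0],[60,0,0,-75,0],[60,0,0,-110,0],[60,0,0,-145,0]]}}

```text
time: 21.77
position: [0.4865, -0.2841, 0.1638]
tool_rot: [3.14, 0.088, 0.0]
ft_force: [0.9, -0.3, 0.1]
grip_width: 0.691
grip_force: 0.0
```

Request:
{"method": "arm_command", "body": {"motion": [[60,0,30,0,0],[60,0,65,0,0],[60,0,100,0,0],[60,0,130,0,0],[60,0,140,0,0]]}}

```text
time: 22.18
position: [0.4926, -0.4302, 0.1621]
tool_rot: [3.137, 0.079, -0.001]
ft_force: [-0.8, -1.0, 0.1]
grip_width: 0.687
grip_force: 0.0
```

Request:
{"method": "arm_command", "body": {"motion": [[60,0,0,0,0],[60,0,0,0,0],[60,0,0,0,0]]}}

```text
time: 22.43
position: [0.4953, -0.4218, 0.1617]
tool_rot: [-3.139, -0.092, -0.001]
ft_force: [1.0, -0.2, -0.5]
grip_width: 0.689
grip_force: 0.0
```

```bash
python3 - <<'E'
from h import *
a=snap('scene','s9')[0]; b,d,p=snap('top','t9')
cv2.imwrite('pics/f.png',cv2.resize(np.vstack([a,b])[:,:,::-1],None,fx=.78,fy=.78))
P=pts(d,p['intrinsics'],p['extrinsics'])
z=np.load('pics/t0.npz');P0=pts(z['d'],z['K'],z['E'])
for nm,(y0,y1,x0,x1) in dict(honey=(143,174,264,294),canister=(145,186,125,170),salt=(188,208,155,177)).items():
    for Q in(P0,P):
        q=Q[y0:y1,x0:x1].reshape(-1,3);q=q[q[:,2]>.06];print(nm,q.mean(0).round(4),len(q))
s=get_state();print(s['time'],s['position'],s['ft_force'],s['grip_width'])
h=cv2.cvtColor(b,cv2.COLOR_RGB2HSV);m=((h[...,0]<6)|(h[...,0]>174))&(h[...,1]>150)&(d>0)&(P[...,0]<.6)&(P[...,1]<-.2)&(P[...,2]<.05);q=P[m];print('rod',q.mean(0),np.median(q[:,2]))
E
python3 fit.py s9,t9 .5385 .088 .1295
```

```text
honey [ 0.6533 -0.0776  0.093 ] 431
honey [ 0.6532 -0.0775  0.0931] 432
canister [0.6378 0.2803 0.1071] 1151
canister [0.6375 0.2802 0.1082] 1155
salt [0.5462 0.2323 0.1162] 136
salt [0.5462 0.2302 0.1239] 138
22.5333 [ 0.49538965 -0.42191585  0.16183688] [ 0.18027782 -0.02120297 -0.92140002] 0.6929603665293435
rod [ 0.4380196  -0.2852912   0.02014652] 0.02050929312950278
s9 28 [0.5385 0.0895 0.1301] med 0.0015
t9 45 [0.5373 0.0893 0.1324] med 0.0009
```

View pics/f.png

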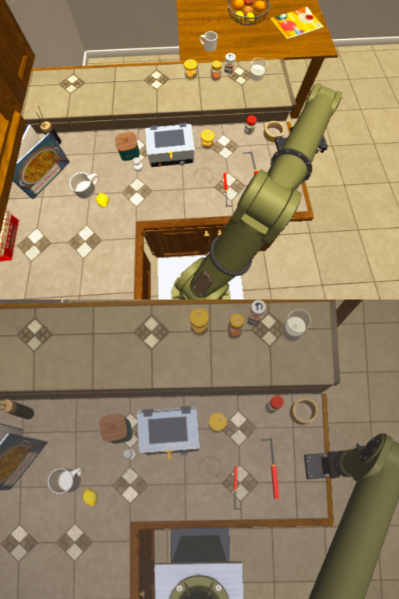

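The lid is shut, the rod lies flat with its handle around (275,480), and the jar, shaker and canister haven't moved. The robot is touching nothing.

```bash
python3 -c "from bench import *; print(close_job())"
```

```text
the job is handed in; nothing more can be done
None
```

I handed the job in at about 22.5 s: the lid is shut past its catch (about 0.03 rad), held at an estimated 6.7 N for about 1.4 s, the rod is unhooked and flat on the worktop clear of the warmer, and the jar, shaker and canister are where they were.

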